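# Index the work plate by three crank turns and clamp it

### The arm

A 7-joint arm with a two-finger parallel gripper is mounted at the origin on the work surface. World frame = base frame: x ahead of the robot, y to its left, z up, the work surface at z = 0. Lengths are in m, angles in rad, forces in N, time in s.
With the tool pointing down it reaches from about 0.35 to 0.9 m from the base axis. Payload 8.1 kg.
Tool frame: the origin (TCP) lies at the very end of the fingers, on their centre line; the grasp point (between the pads) lies 19 mm behind it (grasp_offset is the distance from the TCP to the grasp point, in m); z points along the fingers, y is the line along which they close (so a half turn about z gives the same grasp; the last joint's range is limited). The gripper opens to 92 mm and grips with 3 to 60 N. Pads are 19 mm wide; open, the fingers measure 130 mm over their backs; the gripper's body (75 mm by 190 mm) begins 47 mm behind the grasp point.
Start: joints at [-1.25, 0.434, 0.025, 1.573, -0.012, 1.134, -0.075], TCP at [0.257, 0.57, 0.227] pointing down, gripper open.
Joint ranges: [-2.62, 2.62], [-0.44, 2.09], [-1.27, 1.32], [0.08, 2.57], [-1.32, 4.46], [0.12, 2], [-2.74, 2.74]. Speed limits (rad/s): [2.22, 2.22, 3.01, 3.01, 3.14, 3.14, 3.14].

### API

Orientations are given as a rotation vector (axis times angle).
In Python, from cell import observe, get_image, camera_params, sign_off, silhouettes, grasp_offset gives the robot as it stands. The module is installed in compiled form; this text tells all that it offers.
- The arm moves only by the tool jog_arm, never from a script. Its argument "motion" is a list that holds one entry, the list of rows, each a list of 7 numbers: the shift along the tool's x, y, z in m, then the turn, a rotation vector about the tool's x, y, z in rad, then the closure, from -1 (fully open) to 1 (shut), so that 0 is half open. In form: [[[dx, dy, dz, wx, wy, wz, hand], ...]]. A call has 1 to 10 rows; each row is the pose to reach, as a shift and turn from the pose commanded when the call began, along the tool's axes at that moment; what a row does not reach only later rows make up. A row lasts 1/12 s, in which the tool goes at most 41.7 mm and 7.16 degrees, less where a joint would pass 70% of its speed; a pose out of reach is approached as far as the arm can. A call with a gripper value outside its range is refused whole. The fingers move at their own pace and stop on an object; "force" is the grip in N (left out, the last holds). Time passes only in rows, so rows that repeat a pose let the fingers close. It gives the time, the measured TCP pose, the force, the opening and the grip force at its end, in the units of the state.
- observe(): the state, without advancing time (a new reading comes with each control period).
- get_image(name): name is "scene" or "top"; returns the picture (480x640x3 uint8, red, green, blue); there is no depth.
- camera_params(name): a dict with "vertical_fov" (degrees; the focal length in pixels is half the picture's height over the tangent of half this angle, whatever the lens; pixels are square), "cx", "cy" (the principal point, pixels), "T" (4x4, takes a point from camera to world coordinates). Camera axes: x right, y down, z forward; pixel columns grow to the right and rows downward; lengths in m; the calibration is good to about 2 mm. A picture is of the moment at which its call begins. camera_params takes no time and is no camera call.
- sign_off(): hands the job in; it is judged then, once.
Trained networks look in the newest picture that a camera, given by its name, has taken for a name from the list of things; names that differ only in an ending like _2 or _b are one class to them, and where a whole thing is asked for, a point or a joint stands for the part that bears it (a point fixed in the world has none). Each returns a list of dicts, best first, with "p" (0 to 1); they miss things now and then, are a little off and sometimes report something else, mostly with a low value. They report only what shows in the picture. A call takes as long as a camera call. They do not tell look-alikes from the thing itself.
- silhouettes(query, camera): "mask" (480x640 bool, what is visible of it) and "pixel" ([column, row] in pixels, amid what is visible of it).
The state is a dict: "clock": time; "joints": joint angles; "dq": joint speeds; "joint_efforts": joint torques, N m; "position": TCP position; "ee_rot": TCP orientation; "force": force on the tool from outside, world axes, zero at the start; "ft_torque": the same for the moment, N m; "width": opening from 0.0 (shut) to 1.0 (fully open); "gripper_force": force on a finger pad.
Only numpy, scipy, OpenCV 4.12 (cv2) and the standard library are available. Lean on these libraries where they do the work, as an engineer would, in place of code of your own. Each camera call takes 0.05 s, during which the arm holds its last target. There are 200 camera calls.

### The job

One of the three upright containers stands in the way of the indexing table's crank: stand it somewhere clear of the crank's circle, upright on the bench, before touching the crank. Then push the crank handle gently round, without clamping it in the fingers, exactly three full turns clockwise seen from above so that it ends where it started, and only then swing the clamp lever clockwise fully home. Leave everything else on the bench where it is.

Things in the scene. Friction and masses are not known exactly. Their poses are not given: they have to be found in the camera images.
- indexer: Grey cast indexing table fixed to the bench, yaw within 0.4 rad. Origin: on the vertical crank axis, at bench height. In its own axes (mm): square gearbox 80 x 80 x 75 high under the crank, with a round hub of radius 17 up to 105 high; flat foot 25 high from x -40 to 160, y -250 to -50. Nothing on it shows the number of turns.
- work_plate (a point): Centre of the machine's round steel work plate (radius 75, up to 67 high), at bench height; at x 90, y -155 in the indexer's axes. A chuck of radius 40 on it reaches 108 high. It creeps only 4 degrees per crank turn.
- crank (a joint): Crank angle in rad, unwrapped (6.283 more per full turn), growing clockwise seen from above. 0: arm along the indexer's -y; starts between -1.75 and 1.75. Flat steel arm 20 wide, its underside 86 and top 98 above the bench, reaching 85 from the axis. Stiff: about 3 to 4 N at the handle moves it, and it stays where it is left. No stops.
- handle: Black upright grip on the crank's end, a free-turning sleeve 28 in diameter and 62 long. Origin: centre of its foot, 98 above the bench and 80 from the crank axis, so it spans 98 to 160 above the bench and sweeps out to 94 from the axis. Brittle: total contact force on it must stay below 25 N, so push it with shut fingertips near its top (low down it jams against the gripper); do not clamp it.
- lock (a joint): Clamp lever angle in rad, turning about a vertical axis, growing clockwise seen from above: 0 to 0.15 at the start (free), 1.0 at its stop (clamped). About 2 N at the ball moves it; it stays where it is left.
- lock_pivot (a point): On the clamp lever's vertical axis, at the height of its bar, 60 above the bench; at x -15, y -215 in the indexer's axes.
- lock_ball (a point): Centre of the black ball (24 diameter) at the end of the clamp lever's round steel bar (12 diameter), 85 from lock_pivot and 60 above the bench. The lever points to the indexer's -y turned 0.49 rad towards its +x when the joint is 0.
- tin: Upright round metal tin, 62 diameter, 115 high, 0.35 kg. Origin: centre of its underside. It, the jar or the punchblock stands in the crank's circle; the other two stand apart.
- jar: Upright amber jar with black cap, 58 diameter, 130 high, 0.3 kg. Origin: centre of its underside.
- punchblock: Upright square wooden punch holder, 56 x 56, 110 high (four steel punch heads 5 higher), 0.32 kg. Origin: centre of its underside; sides along its x and y.
- anvil: Bystander: steel bench block 70 x 70 x 30 high. Origin: centre of its underside.
- hammer: Bystander: hammer 200 long lying along its x axis, origin near its middle, at bench height.
- wrench: Bystander: wrench 160 long lying along its x axis, origin near its middle, at bench height.
- brush: Bystander: brush 180 long lying along its x axis, origin near its middle, at bench height.
- gaugestand: Fixed gauge stand: round foot 60 diameter, 30 high, with a post to 230 high; a gauge arm reaches 87 to its +x at 190 high. Origin: centre of its underside.
There are look-alikes about, which are no part of the job. Of the things that look like the tin, the larger one is meant. Leave any red look-alike of the jar alone.

How it is judged:
On the way, in this order (a step that is already met when the one before it is completed fails the run):
1. all three containers stand upright on the bench clear of the crank's circle, with the crank not yet moved (horizontal distance between each of tin, jar, punchblock and indexer above 0.128 m and angle between each of tin, jar, punchblock's own z axis and vertical below 0.1 rad and height (world z) of each of tin, jar, punchblock below 0.006 m and linear speed of each of tin, jar, punchblock below 0.02 m/s and distance of handle from where it was at the start of the episode below 0.015 m), for 0.2 s.
2. the crank has made three full turns clockwise, the clamp still free (value of joint crank between 16.5 and 21.2 rad and distance of handle from where it was at the start of the episode below 0.018 m and value of joint lock below 0.3 rad), for 0.2 s.
3. the clamp lever is home (value of joint lock above 0.85 rad), for 0.2 s.
At the end, for the whole second after the job is handed in: the handle is within 18 mm of where it started, exactly three turns clockwise on; the clamp lever stands past 0.85 rad of its 1.0 rad; tin, jar and punchblock all stand upright (within 0.1 rad) and at rest on the bench, their centres over 128 mm from the crank axis (value of joint crank between 16.5 and 21.2 rad and distance of handle from where it was at the start of the episode below 0.018 m and value of joint lock above 0.85 rad and horizontal distance between each of tin, jar, punchblock and indexer above 0.128 m and angle between each of tin, jar, punchblock's own z axis and vertical below 0.1 rad and height (world z) of each of tin, jar, punchblock below 0.006 m and linear speed of each of tin, jar, punchblock below 0.02 m/s); the robot touches nothing.
It fails at once if more than 25 N of contact force on the crank handle (contact force between anything else and handle above 25 N).
It fails at once if a container has fallen over (angle between any of tin, jar, punchblock's own z axis and vertical above 0.6 rad).
It fails at once if more than one of the three containers was moved (distance of each of tin, jar from where it was at the start of the episode above 0.03 m or distance of each of tin, punchblock from where it was at the start of the episode above 0.03 m or distance of each of jar, punchblock from where it was at the start of the episode above 0.03 m).
It fails at once if a bystander was moved by more than 30 mm (distance of any of anvil, hammer, wrench, brush from where it was at the start of the episode above 0.03 m).
It also fails if it takes over 72 s, if anything falls off the work surface, if the arm or the gripper's body presses on something with over 40 N, if the wrist force passes 120 N, or if a joint passes its speed limit or range.

## Working session

There is one attempt and no reset: what is moved stays moved. The work goes in short steps, Python scripts to look and compute and a tool call to move; the robot and the scene stay as the last step left them, time stands still between calls to the robot, and variables do not carry over. Pictures are saved under pics/ and viewed, at most 10 in all, crops included, and the job is handed in when it is done.

Besides the shell and the picture viewer there is one more tool, called after "Call:" by a JSON object that holds its "method" and its "body", one argument or row to a line. jog_arm: Moves the arm, as the interface text tells. Its arguments: {"type":"object","properties":{"motion":{"type":"array"},"force":{"type":"number"}},"required":["motion"]}

```bash
mkdir -p pics; python3 - <<'E'
from cell import *
import cv2,numpy as np
for n in("scene","top"):
    im=get_image(n);cv2.imwrite(f"pics/{n}0.png",im[:,:,::-1]);p=camera_params(n);print(n,p["vertical_fov"],p["cx"],p["cy"],np.round(p["T"],4).tolist())
s=observe();print({k:np.round(v,3).tolist() for k,v in s.items()},grasp_offset)
E
```

```text
scene 46.08727335752216 310.5320386538686 239.20032717481325 [[0.5302, 0.6021, -0.597, 1.4231], [0.8478, -0.3873, 0.3624, -0.5285], [-0.013, -0.6982, -0.7158, 1.107], [0.0, 0.0, 0.0, 1.0]]
top 51.491414230734996 325.4048366770302 237.93494698752423 [[-0.0555, -0.9777, 0.2026, 0.2991], [-0.9984, 0.0532, -0.0165, 0.0029], [0.0054, -0.2032, -0.9791, 1.2748], [0.0, 0.0, 0.0, 1.0]]
{'clock': 0.1, 'joints': [-1.25, 0.435, 0.025, 1.574, -0.012, 1.134, -0.075], 'dq': [0.0, -0.003, -0.001, -0.002, 0.002, -0.0, 0.001], 'joint_efforts': [0.003, -66.913, 0.988, -31.515, -0.061, 0.037, 0.0], 'position': [0.257, 0.569, 0.226], 'ee_rot': [-0.661, -3.071, 0.002], 'force': [0.752, 0.078, -0.724], 'ft_torque': [0.016, 0.051, -0.009], 'gripper_force': 0.0, 'width': 1.002} 0.0188
```

View pics/top0.png

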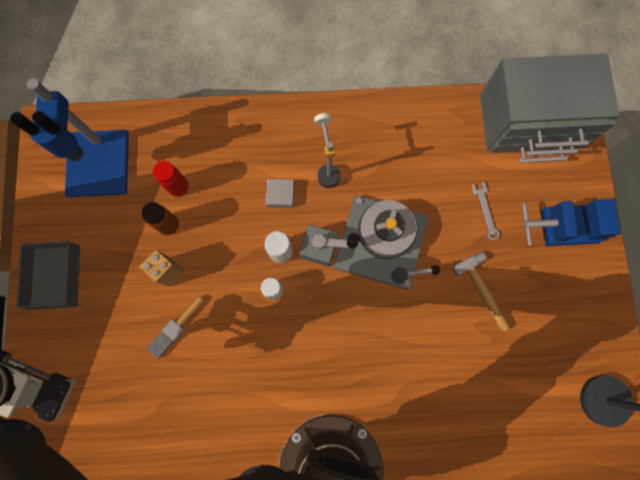

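View pics/scene0.png

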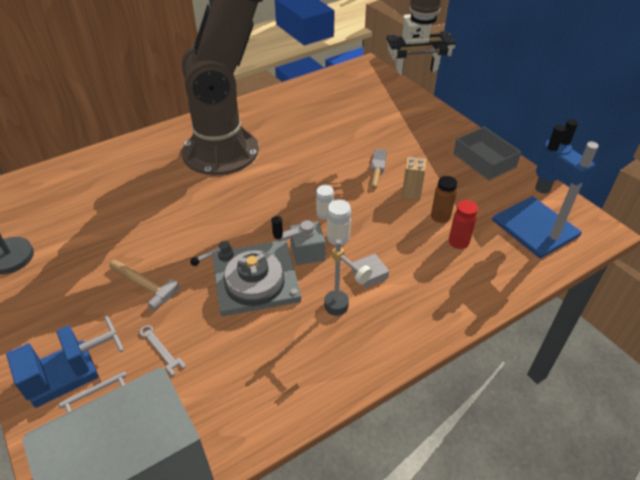

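The top view shows the indexer hub at about (320,241) and the crank handle at (352,241). There are two white tins: the larger at (278,247), beside the gearbox, and a smaller one at (271,289). The amber jar is at (153,213), its red look-alike at (170,178), and the punchblock at (157,266). The larger tin fits both the description and the blocking position. I'll confirm that in a crop and measure it.

```bash
cat > h.py <<'E'
from cell import *
import cv2,numpy as np
def cam(n):
    p=camera_params(n);f=240/np.tan(np.radians(p["vertical_fov"])/2);return f,p["cx"],p["cy"],np.array(p["T"])
def px2w(n,uv,z):
    f,cx,cy,T=cam(n);d=T[:3,:3]@[(uv[0]-cx)/f,(uv[1]-cy)/f,1];return T[:3,3]+d*(z-T[2,3])/d[2]
def w2px(n,P):
    f,cx,cy,T=cam(n);c=(np.atleast_2d(P)-T[:3,3])@T[:3,:3];return np.c_[f*c[:,0]/c[:,2]+cx,f*c[:,1]/c[:,2]+cy]
E
python3 - <<'E'
from h import *
M={}
for c in("top","scene"):
    im=get_image(c)
    for q in("tin","jar","punchblock","indexer","handle","crank","lock_ball","lock","gaugestand","anvil","hammer","brush"):
        for i,r in enumerate(silhouettes(q,c)[:4]):
            if r["p"]<.2: continue
            M[f"{c}_{q}_{i}"]=r["mask"];x,y,w,h=cv2.boundingRect(r["mask"].astype(np.uint8))
            print(c,q,round(r["p"],2),np.round(r["pixel"],1),(x,y,w,h),int(r["mask"].sum()))
    if c=="top": cv2.imwrite("pics/crop.png",cv2.resize(im[180:310,240:450,::-1],None,fx=3.8,fy=3.8,interpolation=cv2.INTER_CUBIC))
np.savez_compressed("m.npz",**M)
E
```

```text
top tin 0.75 [270.6 289.6] (261, 277, 22, 23) 379
top jar 0.8 [159.2 220.6] (142, 202, 38, 33) 840
top jar 0.63 [170.7 179.8] (153, 161, 36, 35) 810
top punchblock 0.64 [163.9 265.3] (140, 249, 45, 37) 966
top indexer 0.91 [378.1 242.4] (300, 195, 140, 95) 7611
top handle 0.5 [353.8 241.6] (347, 233, 12, 15) 145
top crank 0.93 [334.4 242. ] (313, 233, 46, 15) 449
top crank 0.27 [412.8 267.7] (396, 265, 44, 15) 282
top lock_ball 0.53 [415.3 270.1] (395, 265, 46, 15) 328
top lock 0.63 [412.  267.9] (395, 265, 45, 15) 327
top gaugestand 0.69 [325.  162.9] (315, 113, 25, 75) 867
top gaugestand 0.48 [336.  242.4] (312, 232, 48, 17) 514
top anvil 0.55 [281.5 193.7] (266, 179, 28, 28) 727
top hammer 0.71 [481.2 285.2] (452, 251, 57, 79) 1042
top brush 0.62 [170.7 331.2] (148, 296, 56, 62) 946
scene tin 0.85 [340.2 219.8] (327, 200, 24, 45) 915
scene tin 0.69 [324.2 199.9] (316, 185, 18, 35) 468
scene tin 0.21 [287.5 229.2] (271, 217, 43, 25) 563
scene jar 0.9 [459.7 226.8] (449, 201, 29, 48) 964
scene jar 0.62 [444.8 197.9] (431, 176, 26, 47) 903
scene punchblock 0.71 [411.8 178.3] (401, 157, 26, 43) 851
scene punchblock 0.21 [337.9 281.8] (324, 241, 48, 75) 1126
scene indexer 0.8 [266. 268.] (190, 216, 135, 101) 6924
scene handle 0.53 [273.5 226.2] (271, 217, 12, 23) 221
scene crank 0.88 [287.9 228.1] (271, 216, 43, 26) 580
scene crank 0.42 [336.7 280.9] (324, 240, 49, 76) 1248
scene lock_ball 0.8 [215.9 254.2] (190, 241, 40, 26) 287
scene lock_ball 0.64 [413.2 178. ] (403, 157, 24, 43) 761
scene lock 0.88 [215.  255.7] (190, 241, 41, 26) 339
scene gaugestand 0.64 [335.7 281.8] (323, 240, 49, 76) 1187
scene anvil 0.72 [372.6 267.9] (355, 255, 34, 33) 533
scene hammer 0.95 [151.7 286.1] (110, 260, 70, 51) 1023
scene brush 0.65 [160.2 351.5] (140, 326, 46, 50) 594
scene brush 0.63 [378.9 166.6] (371, 150, 16, 39) 391
```

View pics/crop.png

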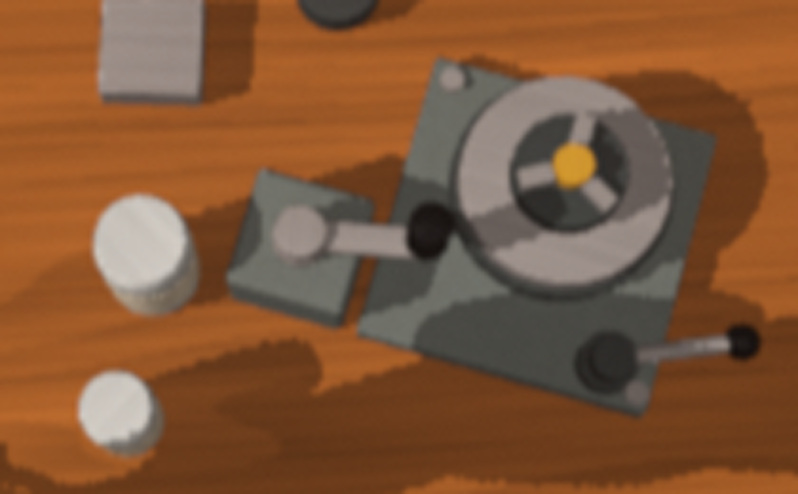

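The crop confirms it: the larger tin is at full-picture (277,244), its top centre beside the gearbox. The small tin at (271,287) is the look-alike. Hub, handle, plate and clamp lever are all clear, so I'll compute the geometry.

```bash
cat > m.py <<'E'
from h import *
from scipy.optimize import least_squares
c=lambda u,v:np.array([240+(u+.5)/3.8-.5,180+(v+.5)/3.8-.5])
obs=[((0,0,.105),c(300,231)),((90,-155,.067),c(563,182)),((160,-50,.025),c(440,60)),((160,-250,.025),c(715,131)),((-40,-250,.025),c(641,415)),((-40,-50,.025),c(360,331)),((40,40,.075),c(262,170)),((40,-40,.075),c(373,202)),((-40,40,.075),c(229,272))]
def loc(P,x):
    a=x[2];R=np.array([[np.cos(a),-np.sin(a)],[np.sin(a),np.cos(a)]]);return np.r_[R@(np.array(P[:2])/1000)+x[:2],P[2]]
def f(x): return np.r_[[w2px("top",loc(P,x))[0]-u for P,u in obs]].ravel()
s=least_squares(f,[.55,0,0]);X=s.x
if __name__=="__main__":
    print("indexer",X,"res",np.round(s.fun.reshape(-1,2),1).tolist())
    for n,u,z in(("tin",c(141,243),.115),("small",c(117,411),.09),("handle",c(429,223),.16),("ball",c(742,341),.06),("pivot",c(610,358),.07)):
        w=px2w("top",u,z);d=w[:2]-X[:2];print(n,np.round(w,3),"dist axis",round(np.hypot(*d),3),"ang",round(np.arctan2(d[1],d[0]),3))
    print("piv model",loc((-15,-215,.06),X),"plate",loc((90,-155,0),X))
    # gauge, small tin, tin from scene
    for n,u,z in(("tin s",(340,208),.115),("small s",(325,191),.09),("jar",(444.8,183),.13),("hub s",(287,229),.105)):print(n,np.round(px2w("scene",u,z),3))
    for n,u,z in(("jar",(153,213),.13),("punch",(157,266),.11),("gauge foot",(329,176),.03),("anvil",(281,192),.03)):print(n,np.round(px2w("top",u,z),3))
    # radii
    m=np.load("m.npz")
    from scipy.optimize import minimize
    def cyl(q,cm,r,h,x0):
        mk=m[q]
        ref=mk.astype(np.uint8)
        t=np.linspace(0,6.283,40)
        def cost(x):
            P=np.array([[x[0]+r*np.cos(a),x[1]+r*np.sin(a),z] for a in t for z in(0,h)])
            hu=cv2.convexHull((w2px(cm,P)*16).astype(np.int32));I=np.zeros_like(ref);cv2.fillConvexPoly(I,hu,1,shift=4)
            return 1-(I&ref).sum()/(I|ref).sum()
        k=minimize(cost,x0,method="Nelder-Mead",options=dict(initial_simplex=np.array(x0)+[[0,0],[.02,0],[0,.02]]));return np.round(k.x,3),round(1-k.fun,2)
    print("tin scene",cyl("scene_tin_0","scene",.031,.115,px2w("top",c(141,243),.115)[:2]))
    for r,h in((.0225,.08),(.024,.09),(.025,.085),(.031,.115)):
        print("small",r,h,cyl("scene_tin_1","scene",r,h,[.46,.1]),cyl("top_tin_0","top",r,h,[.46,.1]))
E
python3 m.py
```

```text
indexer [ 5.36164551e-01 -2.03352543e-04 -3.41672516e-01] res [[0.0, -0.1], [0.8, -0.8], [-0.8, -1.3], [1.1, 1.1], [1.3, 0.4], [-1.1, 0.2], [-0.8, -1.3], [1.0, -0.8], [-1.6, 2.4]]
tin [0.532 0.099 0.115] dist axis 0.1 ang 1.616
small [0.43 0.12 0.09] dist axis 0.16 ang 2.291
handle [ 0.525 -0.078  0.16 ] dist axis 0.078 ang -1.707
ball [ 0.457 -0.283  0.06 ] dist axis 0.293 ang -1.845
pivot [ 0.449 -0.194  0.07 ] dist axis 0.213 ang -1.992
piv model [ 0.44999299 -0.19774945  0.06      ] plate [ 0.56902733 -0.17639937  0.        ]
tin s [0.541 0.098 0.115]
small s [0.44  0.118 0.09 ]
jar [0.625 0.378 0.13 ]
hub s [ 0.525 -0.052  0.105]
jar [0.618 0.388 0.13 ]
punch [0.494 0.384 0.11 ]
gauge foot [ 0.722 -0.037  0.03 ]
anvil [0.685 0.091 0.03 ]
tin scene (array([0.534, 0.099]), np.float64(0.87))
small 0.0225 0.08 (array([0.425, 0.123]), np.float64(0.83)) (array([0.434, 0.121]), np.float64(0.97))
small 0.024 0.09 (array([0.436, 0.118]), np.float64(0.78)) (array([0.434, 0.12 ]), np.float64(0.88))
small 0.025 0.085 (array([0.432, 0.121]), np.float64(0.79)) (array([0.433, 0.118]), np.float64(0.84))
small 0.031 0.115 (array([0.437, 0.123]), np.float64(0.47)) (array([0.425, 0.111]), np.float64(0.53))
```

Measurements: axis (0.536, 0.000), yaw −0.34, handle (0.525, −0.078) at 78 mm radius. The tin is at (0.533, 0.099), 100 mm from the axis and so in the way; both cameras agree on it. The lever reads about 0.07. Now I move over the tin and turn the closing line to about 24° so the fingers straddle it clear of the gearbox.

Call:
{"method": "jog_arm", "body": {
  "motion": [
    [[-0.2, -0.14, 0.01, 0, 0, 0.33, -1], [-0.4446, -0.3148, 0.026, 0, 0, 0.73, -1], [-0.4446, -0.3148, 0.026, 0, 0, 0.73, -1], [-0.4446, -0.3148, 0.026, 0, 0, 0.73, -1], [-0.4446, -0.3148, 0.026, 0, 0, 0.73, -1], [-0.4446, -0.3148, 0.026, 0, 0, 0.73, -1], [-0.4446, -0.3148, 0.026, 0, 0, 0.73, -1], [-0.4446, -0.3148, 0.026, 0, 0, 0.73, -1], [-0.4446, -0.3148, 0.026, 0, 0, 0.73, -1], [-0.4446, -0.3148, 0.026, 0, 0, 0.73, -1]]
  ]
}}

```text
clock: 2.23
position: [0.4685, 0.2091, 0.2072]
ee_rot: [1.713, 2.633, 0.001]
force: [1.2, 0.2, 0.1]
width: 0.999
gripper_force: 0.0
```

```bash
cat > d.py <<'E'
# usage: d.py x y z yawdeg -> row to that TCP pose (tool-y at yawdeg), tool down
import sys;from h import *
from scipy.spatial.transform import Rotation as R
def row(t,yaw,s=None):
    s=s or observe();r=R.from_rotvec(s["ee_rot"]);a=np.radians(yaw)
    y=np.array([np.cos(a),np.sin(a),0]);z=np.array([0,0,-1.]);T=R.from_matrix(np.c_[np.cross(y,z),y,z])
    w=(r.inv()*T).as_rotvec();return np.r_[r.inv().apply(np.array(t)-s["position"]),w]
if __name__=="__main__":
    s=observe();print(round(s["clock"],2),np.round(s["position"],4),"yaw",np.degrees(np.arctan2(*R.from_rotvec(s["ee_rot"]).as_matrix()[1::-1,1])).round(2),"j",np.round(s["joints"],2),"F",np.round(s["force"],1))
    v=list(map(float,sys.argv[1:]));
    for i in range(0,len(v),4): print(np.round(row(v[i:i+3],v[i+3],s),4).tolist())
E
python3 d.py .533 .099 .2 24 .533 .099 .07 24
```

```text
2.23 [0.4685 0.2091 0.2072] yaw 23.91 j [-0.78  0.27  0.32  1.89 -0.1   0.99  0.  ] F [1.2 0.2 0.1]
[-0.1268, 0.0143, 0.0072, 0.0009, -0.0003, -0.0016]
[-0.1268, 0.0142, 0.1372, 0.0009, -0.0003, -0.0016]
```

Call:
{"method": "jog_arm", "body": {
  "motion": [
    [[-0.127, 0.014, 0.007, 0, 0, 0, -1], [-0.127, 0.014, 0.007, 0, 0, 0, -1], [-0.127, 0.014, 0.007, 0, 0, 0, -1], [-0.127, 0.014, 0.007, 0, 0, 0, -1], [-0.127, 0.014, 0.007, 0, 0, 0, -1], [-0.127, 0.014, 0.007, 0, 0, 0, -1]]
  ]
}}

```text
clock: 2.73
position: [0.5319, 0.1005, 0.1999]
ee_rot: [-1.715, -2.632, -0.0]
force: [-0.7, 0.4, -0.3]
width: 0.998
gripper_force: 0.0
```

```bash
python3 d.py .533 .099 .2 24 .533 .099 .07 24
```

```text
2.73 [0.5319 0.1005 0.1999] yaw 23.84 j [-0.56  0.33  0.37  1.84 -0.14  1.    0.27] F [-0.7  0.4 -0.3]
[-0.0018, 0.0004, -0.0001, -0.0002, -0.0005, -0.0028]
[-0.0019, 0.0004, 0.1299, -0.0002, -0.0005, -0.0028]
```

Call:
{"method": "jog_arm", "body": {
  "motion": [
    [[-0.002, 0, 0.03, 0, 0, 0, -1], [-0.002, 0, 0.06, 0, 0, 0, -1], [-0.002, 0, 0.09, 0, 0, 0, -1], [-0.002, 0, 0.12, 0, 0, 0, -1], [-0.002, 0, 0.13, 0, 0, 0, -1], [-0.002, 0, 0.13, 0, 0, 0, -1]]
  ]
}}

```text
clock: 3.23
position: [0.5305, 0.0999, 0.0679]
ee_rot: [-1.708, -2.632, 0.005]
force: [0.2, -0.8, 0.3]
width: 0.997
gripper_force: 0.0
```

Call:
{"method": "jog_arm", "body": {
  "motion": [
    [[0, 0, 0, 0, 0, 0, 1], [0, 0, 0, 0, 0, 0, 1], [0, 0, 0, 0, 0, 0, 1], [0, 0, 0, 0, 0, 0, 1], [0, 0, 0, 0, 0, 0, 1], [0, 0, 0, 0, 0, 0, 1], [0, 0, 0, 0, 0, 0, 1], [0, 0, 0, 0, 0, 0, 1]]
  ],
  "force": 20
}}

```text
clock: 3.9
position: [0.534, 0.0989, 0.071]
ee_rot: [1.713, 2.632, 0.003]
force: [1.1, 0.8, 7.0]
width: 0.669
gripper_force: 20.0
```

Call:
{"method": "jog_arm", "body": {
  "motion": [
    [[0, 0, -0.02, 0, 0, 0, 1], [0, 0, -0.035, 0, 0, 0, 1], [0.02, 0.01, -0.035, 0, 0, 0, 1], [0.045, 0.024, -0.035, 0, 0, 0, 1], [0.07, 0.038, -0.035, 0, 0, 0, 1], [0.095, 0.051, -0.035, 0, 0, 0, 1], [0.115, 0.062, -0.035, 0, 0, 0, 1], [0.124, 0.067, -0.035, 0, 0, 0, 1], [0.124, 0.067, -0.035, 0, 0, 0, 1], [0.124, 0.067, -0.035, 0, 0, 0, 1]]
  ]
}}

```text
clock: 4.73
position: [0.5432, 0.2385, 0.1044]
ee_rot: [-1.712, -2.633, 0.003]
force: [-0.6, -1.3, -4.2]
width: 0.674
gripper_force: 20.0
```

Call:
{"method": "jog_arm", "body": {
  "motion": [
    [[0, 0, 0.015, 0, 0, 0, 1], [0, 0, 0.025, 0, 0, 0, 1], [0, 0, 0.03, 0, 0, 0, 1], [0, 0, 0.033, 0, 0, 0, 1], [0, 0, 0.0345, 0, 0, 0, 1], [0, 0, 0.0345, 0, 0, 0, 1], [0, 0, 0.0345, 0, 0, 0, 1]]
  ]
}}

```text
clock: 5.32
position: [0.5442, 0.2386, 0.0708]
ee_rot: [1.714, 2.632, 0.0]
force: [-0.5, -0.2, -2.5]
width: 0.672
gripper_force: 20.0
```

```bash
python3 - <<'E'
from h import *
im=get_image("scene");cv2.imwrite("pics/t1.png",cv2.resize(im[100:300,200:500,::-1],None,fx=2.5,fy=2.5))
s=observe();print(s["position"],s["force"])
E
```

```text
[0.54414705 0.23880635 0.07073635] [-0.2173967  -1.24475401 -1.83236686]
```

View pics/t1.png

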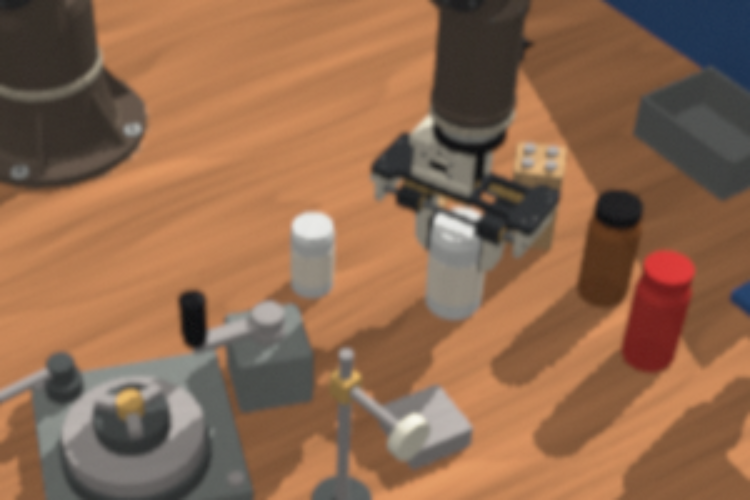

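The tin is upright between the fingers on the bench, at crop (455,265), clear of everything. I'll ease it down 1 mm, release and rise.

Call:
{"method": "jog_arm", "body": {
  "motion": [
    [[0, 0, 0.001, 0, 0, 0, 1], [0, 0, 0.001, 0, 0, 0, 0], [0, 0, 0.001, 0, 0, 0, -0.6], [0, 0, 0.001, 0, 0, 0, -1], [0, 0, 0.001, 0, 0, 0, -1], [0, 0, 0.001, 0, 0, 0, -1], [0, 0, -0.02, 0, 0, 0, -1], [0, 0, -0.05, 0, 0, 0, -1], [0, 0, -0.09, 0, 0, 0, -1], [0, 0, -0.13, 0, 0, 0, -1]]
  ]
}}

```text
clock: 6.2
position: [0.5432, 0.2387, 0.2013]
ee_rot: [-1.713, -2.632, 0.003]
force: [1.1, 0.6, 0.0]
width: 0.999
gripper_force: 0.0
```

```bash
python3 - <<'E'
from h import *
print("gauge post top", w2px("top",[.722,-.037,.23]), "head at .19", px2w("top",(322,118),.19))
E
python3 d.py .566 -.07 .2 90 .566 -.072 .138 90
```

```text
gauge post top [[330.22162156 146.72524285]] head at .19 [ 0.81056414 -0.0233911   0.19      ]
6.2 [0.5432 0.2387 0.2013] yaw 23.88 j [-0.76  0.41  0.36  1.71 -0.16  1.05  0.07] F [1.1 0.6 0. ]
[-0.2915, -0.1041, 0.0016, -0.0019, -0.0007, -1.1539]
[-0.2933, -0.1048, 0.0636, -0.0019, -0.0007, -1.1539]
```

Call:
{"method": "jog_arm", "body": {
  "motion": [
    [[-0.29, -0.104, 0, 0, 0, -1.15, 1], [-0.29, -0.104, 0, 0, 0, -1.15, 1], [-0.29, -0.104, 0, 0, 0, -1.15, 1], [-0.29, -0.104, 0, 0, 0, -1.15, 1], [-0.29, -0.104, 0, 0, 0, -1.15, 1], [-0.29, -0.104, 0, 0, 0, -1.15, 1], [-0.29, -0.104, 0, 0, 0, -1.15, 1], [-0.29, -0.104, 0, 0, 0, -1.15, 1], [-0.29, -0.104, 0, 0, 0, -1.15, 1], [-0.29, -0.104, 0, 0, 0, -1.15, 1]]
  ]
}}

```text
clock: 7.03
position: [0.5661, -0.0712, 0.2005]
ee_rot: [0.002, 3.141, -0.001]
force: [-0.1, 0.3, -0.2]
width: 0.326
gripper_force: 0.0
```

```bash
python3 d.py .566 -.073 .2 90 .566 -.073 .138 90
python3 - <<'E'
from h import *
get_image("top")
for r in silhouettes("tin","top"): print(r["p"],r["pixel"])
print(w2px("top",[.544,.239,.06]))
im=get_image("scene");cv2.imwrite("pics/s2.png",cv2.resize(im[120:320,180:480,::-1],None,fx=2.5,fy=2.5))
E
```

```text
7.03 [ 0.5661 -0.0712  0.2005] yaw 89.93 j [-0.1   0.37  0.18  1.76 -0.08  1.02  1.68] F [-0.1  0.3 -0.2]
[0.0001, -0.0018, 0.0005, -0.0007, 0.0003, -0.0012]
[0.0001, -0.0018, 0.0625, -0.0007, 0.0003, -0.0012]
0.75 [271.5, 291.1]
0.63 [219.3, 244.9]
[[222.30796269 245.97566974]]
```

View pics/s2.png

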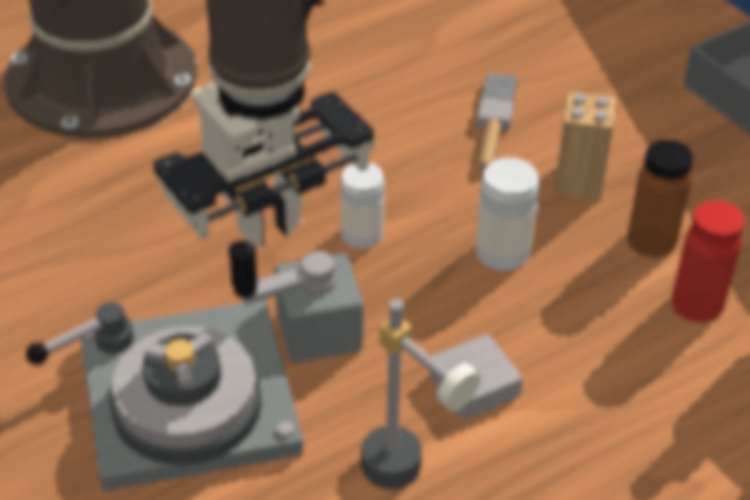

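The tin stands upright at its new place (crop (507,215)), and the handle is untouched at crop (243,268). Next I lower the shut fingers behind the handle on its +x side, near its top.

Call:
{"method": "jog_arm", "body": {
  "motion": [
    [[0, 0, 0, 0, 0, 0, 1], [0, 0, 0, 0, 0, 0, 1], [0, 0, 0, 0, 0, 0, 1], [0, 0, 0.015, 0, 0, 0, 1], [0, -0.002, 0.03, 0, 0, 0, 1], [0, -0.004, 0.045, 0, 0, 0, 1], [0, -0.006, 0.06, 0, 0, 0, 1], [0.006, -0.007, 0.0625, 0, 0, 0, 1], [0.012, -0.007, 0.0625, 0, 0, 0, 1], [0.0125, -0.007, 0.0625, 0, 0, 0, 1]]
  ]
}}

```text
clock: 8.02
position: [0.5524, -0.0752, 0.1383]
ee_rot: [-0.007, -3.141, -0.0]
force: [-1.1, -0.4, -0.1]
width: 0.007
gripper_force: 0.0
```

```bash
python3 - <<'E'
from h import *
s=observe();p=s["position"];print(p,s["force"],s["width"]);C=np.array([.536,0]);t0=np.arctan2(p[1]-C[1],p[0]-C[0]);print(t0,np.hypot(*(p[:2]-C)))
t0=-1.35
f=lambda t:.08*np.array([-np.cos(t),np.sin(t)])
for q in range(4):
    a=t0-q*np.pi/2;print([[*np.round(f(a-np.radians(9*k))-f(a),4).tolist(),0,0,0,0,1] for k in range(1,11)])
E
```

```text
[ 0.55244254 -0.07517073  0.13834166] [-1.09441356 -0.43725766 -0.0933592 ] 0.006710281323599055
-1.3554520390728977 0.07694800450970113
[[0.0124, -0.0018, 0, 0, 0, 0, 1], [0.025, -0.0016, 0, 0, 0, 0, 1], [0.0373, 0.0006, 0, 0, 0, 0, 1], [0.0492, 0.0046, 0, 0, 0, 0, 1], [0.0603, 0.0105, 0, 0, 0, 0, 1], [0.0704, 0.018, 0, 0, 0, 0, 1], [0.0791, 0.027, 0, 0, 0, 0, 1], [0.0863, 0.0373, 0, 0, 0, 0, 1], [0.0919, 0.0485, 0, 0, 0, 0, 1], [0.0956, 0.0605, 0, 0, 0, 0, 1]]
[[0.0018, 0.0124, 0, 0, 0, 0, 1], [0.0016, 0.025, 0, 0, 0, 0, 1], [-0.0006, 0.0373, 0, 0, 0, 0, 1], [-0.0046, 0.0492, 0, 0, 0, 0, 1], [-0.0105, 0.0603, 0, 0, 0, 0, 1], [-0.018, 0.0704, 0, 0, 0, 0, 1], [-0.027, 0.0791, 0, 0, 0, 0, 1], [-0.0373, 0.0863, 0, 0, 0, 0, 1], [-0.0485, 0.0919, 0, 0, 0, 0, 1], [-0.0605, 0.0956, 0, 0, 0, 0, 1]]
[[-0.0124, 0.0018, 0, 0, 0, 0, 1], [-0.025, 0.0016, 0, 0, 0, 0, 1], [-0.0373, -0.0006, 0, 0, 0, 0, 1], [-0.0492, -0.0046, 0, 0, 0, 0, 1], [-0.0603, -0.0105, 0, 0, 0, 0, 1], [-0.0704, -0.018, 0, 0, 0, 0, 1], [-0.0791, -0.027, 0, 0, 0, 0, 1], [-0.0863, -0.0373, 0, 0, 0, 0, 1], [-0.0919, -0.0485, 0, 0, 0, 0, 1], [-0.0956, -0.0605, 0, 0, 0, 0, 1]]
[[-0.0018, -0.0124, 0, 0, 0, 0, 1], [-0.0016, -0.025, 0, 0, 0, 0, 1], [0.0006, -0.0373, 0, 0, 0, 0, 1], [0.0046, -0.0492, 0, 0, 0, 0, 1], [0.0105, -0.0603, 0, 0, 0, 0, 1], [0.018, -0.0704, 0, 0, 0, 0, 1], [0.027, -0.0791, 0, 0, 0, 0, 1], [0.0373, -0.0863, 0, 0, 0, 0, 1], [0.0485, -0.0919, 0, 0, 0, 0, 1], [0.0605, -0.0956, 0, 0, 0, 0, 1]]
```

Call:
{"method": "jog_arm", "body": {
  "motion": [
    [[0.003, -0.0005, 0, 0, 0, 0, 1], [0.006, -0.001, 0, 0, 0, 0, 1], [0.009, -0.0014, 0, 0, 0, 0, 1], [0.0124, -0.0018, 0, 0, 0, 0, 1], [0.0187, -0.0018, 0, 0, 0, 0, 1], [0.025, -0.0016, 0, 0, 0, 0, 1], [0.0312, -0.0005, 0, 0, 0, 0, 1], [0.0373, 0.0006, 0, 0, 0, 0, 1], [0.0492, 0.0046, 0, 0, 0, 0, 1], [0.0603, 0.0105, 0, 0, 0, 0, 1]]
  ]
}}

```text
clock: 8.85
position: [0.4931, -0.0648, 0.1381]
ee_rot: [0.007, 3.14, -0.001]
force: [4.4, -1.0, 1.3]
width: 0.008
gripper_force: 2.3
```

```bash
cat > p.py <<'E'
from h import *
s=observe();p=s["position"];print("clock",s["clock"],"F",np.round(s["force"],1),"rad",np.hypot(p[0]-.536,p[1]),"ang",np.arctan2(p[1],p[0]-.536))
for c in("top","scene"):
    get_image(c)
    for q in("handle",):
        for r in silhouettes(q,c)[:2]:
            w=px2w(c,r["pixel"],.13);print(c,round(r["p"],2),np.round(r["pixel"],1),"w@.13",np.round(w,3),"r",round(np.hypot(w[0]-.536,w[1]),3),"ang",round(np.arctan2(w[1],w[0]-.536),2))
E
python3 p.py
```

```text
clock 8.85 F [ 4.4 -1.   1.3] rad 0.07767876785498394 ang -2.1551855935479125
top 0.72 [167.9 331.3] w@.13 [0.34  0.351 0.13 ] r 0.401 ang 2.08
scene 0.65 [159.  345.8] w@.13 [ 0.699 -0.457  0.13 ] r 0.485 ang -1.23
```

Call:
{"method": "jog_arm", "body": {
  "motion": [
    [[0.0101, 0.0075, 0, 0, 0, 0, 1], [0.0188, 0.0165, 0, 0, 0, 0, 1], [0.026, 0.0268, 0, 0, 0, 0, 1], [0.0316, 0.038, 0, 0, 0, 0, 1], [0.0353, 0.05, 0, 0, 0, 0, 1], [0.0371, 0.0624, 0, 0, 0, 0, 1], [0.0369, 0.075, 0, 0, 0, 0, 1], [0.0347, 0.0873, 0, 0, 0, 0, 1], [0.0307, 0.0992, 0, 0, 0, 0, 1], [0.0248, 0.1103, 0, 0, 0, 0, 1]]
  ]
}}

```text
clock: 9.88
position: [0.4674, 0.0467, 0.1374]
ee_rot: [-0.006, -3.138, 0.001]
force: [-3.9, -1.8, -0.4]
width: 0.005
gripper_force: 1.8
```

```bash
python3 - <<'E'
from h import *
s=observe();p=s["position"];print("F",np.round(s["force"],1),"rad",np.hypot(p[0]-.536,p[1]),"ang",np.arctan2(p[1],p[0]-.536),s["joints"].round(2) if hasattr(s["joints"],"round") else s["joints"])
a=get_image("top")[180:320,250:400,::-1];b=get_image("scene")[170:310,200:350,::-1]
cv2.imwrite("pics/c3.png",cv2.resize(np.hstack([a,b]),None,fx=2.6,fy=2.6))
E
```

```text
F [-3.9 -1.8 -0.4] rad 0.08299799778270182 ang 2.5433530113178384 [-0.31  0.29  0.12  2.06 -0.05  0.8   1.41]
```

View pics/c3.png

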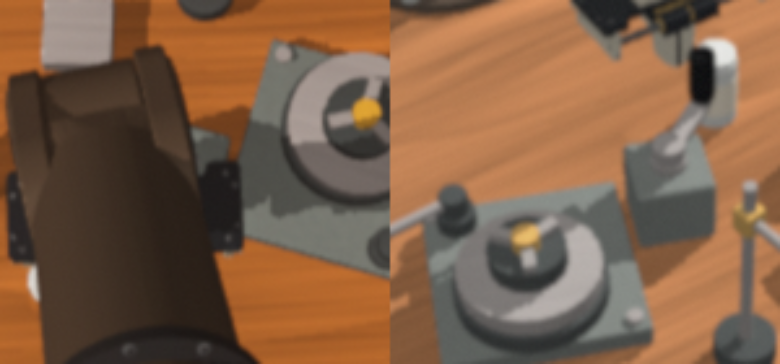

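The handle, at crop (705,75), moves ahead of the fingertips toward +y with about 4 N. I'll keep going round.

Call:
{"method": "jog_arm", "body": {
  "motion": [
    [[-0.0075, 0.0101, 0, 0, 0, 0, 1], [-0.0165, 0.0188, 0, 0, 0, 0, 1], [-0.0268, 0.026, 0, 0, 0, 0, 1], [-0.038, 0.0316, 0, 0, 0, 0, 1], [-0.05, 0.0353, 0, 0, 0, 0, 1], [-0.0624, 0.0371, 0, 0, 0, 0, 1], [-0.075, 0.0369, 0, 0, 0, 0, 1], [-0.0873, 0.0347, 0, 0, 0, 0, 1], [-0.0992, 0.0307, 0, 0, 0, 0, 1], [-0.1103, 0.0248, 0, 0, 0, 0, 1]]
  ]
}}

```text
clock: 10.82
position: [0.58, 0.0713, 0.1375]
ee_rot: [-0.005, -3.141, -0.001]
force: [-2.0, 2.7, 0.3]
width: 0.002
gripper_force: 2.0
```

Call:
{"method": "jog_arm", "body": {
  "motion": [
    [[-0.0101, -0.0075, 0, 0, 0, 0, 1], [-0.0188, -0.0165, 0, 0, 0, 0, 1], [-0.026, -0.0268, 0, 0, 0, 0, 1], [-0.0316, -0.038, 0, 0, 0, 0, 1], [-0.0353, -0.05, 0, 0, 0, 0, 1], [-0.0371, -0.0624, 0, 0, 0, 0, 1], [-0.0369, -0.075, 0, 0, 0, 0, 1], [-0.0347, -0.0873, 0, 0, 0, 0, 1], [-0.0307, -0.0992, 0, 0, 0, 0, 1], [-0.0248, -0.1103, 0, 0, 0, 0, 1]]
  ]
}}

```text
clock: 11.65
position: [0.6039, -0.0419, 0.1382]
ee_rot: [0.007, 3.14, -0.001]
force: [3.6, 2.6, -1.8]
width: 0.004
gripper_force: 1.7
```

Call:
{"method": "jog_arm", "body": {
  "motion": [
    [[0.0075, -0.0101, 0, 0, 0, 0, 1], [0.0165, -0.0188, 0, 0, 0, 0, 1], [0.0268, -0.026, 0, 0, 0, 0, 1], [0.038, -0.0316, 0, 0, 0, 0, 1], [0.05, -0.0353, 0, 0, 0, 0, 1], [0.0624, -0.0371, 0, 0, 0, 0, 1], [0.075, -0.0369, 0, 0, 0, 0, 1], [0.0873, -0.0347, 0, 0, 0, 0, 1], [0.0992, -0.0307, 0, 0, 0, 0, 1], [0.1103, -0.0248, 0, 0, 0, 0, 1]]
  ]
}}

```text
clock: 12.48
position: [0.4927, -0.0656, 0.1385]
ee_rot: [0.008, 3.14, -0.001]
force: [4.8, -0.4, -1.7]
width: 0.003
gripper_force: 2.2
```

```bash
cat > q.py <<'E'
import sys;from h import *
s=observe();p=s["position"];print("clock",s["clock"],p,"F",np.round(s["force"],1),"rad",np.hypot(p[0]-.536,p[1]),"ang",np.arctan2(p[1],p[0]-.536))
a=get_image("top")[180:320,290:440,::-1];b=get_image("scene")[170:310,180:330,::-1]
cv2.imwrite(f"pics/{sys.argv[1]}.png",cv2.resize(np.hstack([a,b]),None,fx=2.6,fy=2.6))
E
python3 q.py c4
```

```text
clock 12.4833 [ 0.4927386  -0.06562351  0.13847715] F [ 4.8 -0.4 -1.7] rad 0.07860021400426634 ang -2.153637152724874
```

View pics/c4.png

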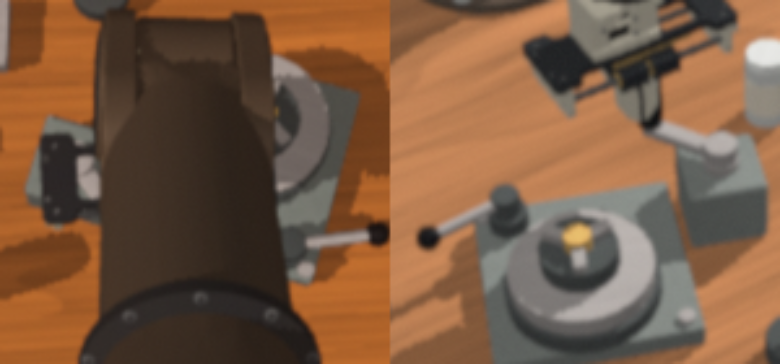

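One turn is done. The arm points at the handle just ahead of the fingertips (crop (650,120)), and the contact force stays steady at about 4–5 N. Now the second turn.

Call:
{"method": "jog_arm", "body": {
  "motion": [
    [[0.0101, 0.0075, 0, 0, 0, 0, 1], [0.0188, 0.0165, 0, 0, 0, 0, 1], [0.026, 0.0268, 0, 0, 0, 0, 1], [0.0316, 0.038, 0, 0, 0, 0, 1], [0.0353, 0.05, 0, 0, 0, 0, 1], [0.0371, 0.0624, 0, 0, 0, 0, 1], [0.0369, 0.075, 0, 0, 0, 0, 1], [0.0347, 0.0873, 0, 0, 0, 0, 1], [0.0307, 0.0992, 0, 0, 0, 0, 1], [0.0248, 0.1103, 0, 0, 0, 0, 1]]
  ]
}}

```text
clock: 13.42
position: [0.4671, 0.0461, 0.1376]
ee_rot: [-0.006, -3.138, 0.001]
force: [-3.0, -0.8, 1.7]
width: 0.004
gripper_force: 1.8
```

Call:
{"method": "jog_arm", "body": {
  "motion": [
    [[-0.0075, 0.0101, 0, 0, 0, 0, 1], [-0.0165, 0.0188, 0, 0, 0, 0, 1], [-0.0268, 0.026, 0, 0, 0, 0, 1], [-0.038, 0.0316, 0, 0, 0, 0, 1], [-0.05, 0.0353, 0, 0, 0, 0, 1], [-0.0624, 0.0371, 0, 0, 0, 0, 1], [-0.075, 0.0369, 0, 0, 0, 0, 1], [-0.0873, 0.0347, 0, 0, 0, 0, 1], [-0.0992, 0.0307, 0, 0, 0, 0, 1], [-0.1103, 0.0248, 0, 0, 0, 0, 1]]
  ]
}}

```text
clock: 14.25
position: [0.5801, 0.0716, 0.1374]
ee_rot: [-0.004, -3.14, -0.001]
force: [-3.2, 1.6, 0.8]
width: 0.005
gripper_force: 1.9
```

Call:
{"method": "jog_arm", "body": {
  "motion": [
    [[-0.0101, -0.0075, 0, 0, 0, 0, 1], [-0.0188, -0.0165, 0, 0, 0, 0, 1], [-0.026, -0.0268, 0, 0, 0, 0, 1], [-0.0316, -0.038, 0, 0, 0, 0, 1], [-0.0353, -0.05, 0, 0, 0, 0, 1], [-0.0371, -0.0624, 0, 0, 0, 0, 1], [-0.0369, -0.075, 0, 0, 0, 0, 1], [-0.0347, -0.0873, 0, 0, 0, 0, 1], [-0.0307, -0.0992, 0, 0, 0, 0, 1], [-0.0248, -0.1103, 0, 0, 0, 0, 1]]
  ]
}}

```text
clock: 15.08
position: [0.6039, -0.0419, 0.1383]
ee_rot: [0.007, 3.14, -0.001]
force: [3.2, 2.5, -2.4]
width: 0.006
gripper_force: 1.7
```

Call:
{"method": "jog_arm", "body": {
  "motion": [
    [[0.0075, -0.0101, 0, 0, 0, 0, 1], [0.0165, -0.0188, 0, 0, 0, 0, 1], [0.0268, -0.026, 0, 0, 0, 0, 1], [0.038, -0.0316, 0, 0, 0, 0, 1], [0.05, -0.0353, 0, 0, 0, 0, 1], [0.0624, -0.0371, 0, 0, 0, 0, 1], [0.075, -0.0369, 0, 0, 0, 0, 1], [0.0873, -0.0347, 0, 0, 0, 0, 1], [0.0992, -0.0307, 0, 0, 0, 0, 1], [0.1103, -0.0248, 0, 0, 0, 0, 1]]
  ]
}}

```text
clock: 15.92
position: [0.4928, -0.0656, 0.1385]
ee_rot: [0.008, 3.14, -0.001]
force: [4.4, -1.2, 0.3]
width: 0.002
gripper_force: 2.2
```

Call:
{"method": "jog_arm", "body": {
  "motion": [
    [[0.0101, 0.0075, 0, 0, 0, 0, 1], [0.0188, 0.0165, 0, 0, 0, 0, 1], [0.026, 0.0268, 0, 0, 0, 0, 1], [0.0316, 0.038, 0, 0, 0, 0, 1], [0.0353, 0.05, 0, 0, 0, 0, 1], [0.0371, 0.0624, 0, 0, 0, 0, 1], [0.0369, 0.075, 0, 0, 0, 0, 1], [0.0347, 0.0873, 0, 0, 0, 0, 1], [0.0307, 0.0992, 0, 0, 0, 0, 1], [0.0248, 0.1103, 0, 0, 0, 0, 1]]
  ]
}}

```text
clock: 16.75
position: [0.4664, 0.0465, 0.1375]
ee_rot: [-0.005, -3.138, 0.001]
force: [-3.2, -1.2, 1.8]
width: 0.005
gripper_force: 1.9
```

Call:
{"method": "jog_arm", "body": {
  "motion": [
    [[-0.0075, 0.0101, 0, 0, 0, 0, 1], [-0.0165, 0.0188, 0, 0, 0, 0, 1], [-0.0268, 0.026, 0, 0, 0, 0, 1], [-0.038, 0.0316, 0, 0, 0, 0, 1], [-0.05, 0.0353, 0, 0, 0, 0, 1], [-0.0624, 0.0371, 0, 0, 0, 0, 1], [-0.075, 0.0369, 0, 0, 0, 0, 1], [-0.0873, 0.0347, 0, 0, 0, 0, 1], [-0.0992, 0.0307, 0, 0, 0, 0, 1], [-0.1103, 0.0248, 0, 0, 0, 0, 1]]
  ]
}}

```text
clock: 17.58
position: [0.58, 0.0716, 0.1374]
ee_rot: [-0.004, -3.14, -0.001]
force: [-3.5, 1.9, 0.2]
width: 0.006
gripper_force: 1.9
```

Call:
{"method": "jog_arm", "body": {
  "motion": [
    [[-0.0101, -0.0075, 0, 0, 0, 0, 1], [-0.0188, -0.0165, 0, 0, 0, 0, 1], [-0.026, -0.0268, 0, 0, 0, 0, 1], [-0.0316, -0.038, 0, 0, 0, 0, 1], [-0.0353, -0.05, 0, 0, 0, 0, 1], [-0.0371, -0.0624, 0, 0, 0, 0, 1], [-0.0369, -0.075, 0, 0, 0, 0, 1], [-0.0347, -0.0873, 0, 0, 0, 0, 1], [-0.0307, -0.0992, 0, 0, 0, 0, 1], [-0.0248, -0.1103, 0, 0, 0, 0, 1]]
  ]
}}

```text
clock: 18.42
position: [0.6039, -0.0419, 0.1382]
ee_rot: [0.007, 3.14, -0.001]
force: [3.1, 2.1, -1.9]
width: 0.008
gripper_force: 1.7
```

Call:
{"method": "jog_arm", "body": {
  "motion": [
    [[0.0075, -0.0101, 0, 0, 0, 0, 1], [0.0165, -0.0188, 0, 0, 0, 0, 1], [0.0268, -0.026, 0, 0, 0, 0, 1], [0.038, -0.0316, 0, 0, 0, 0, 1], [0.05, -0.0353, 0, 0, 0, 0, 1], [0.05, -0.0353, 0, 0, 0, 0, 1]]
  ]
}}

```text
clock: 18.92
position: [0.5508, -0.0771, 0.1382]
ee_rot: [-0.009, -3.14, 0.001]
force: [-0.4, -0.1, -1.1]
width: 0.006
gripper_force: 0.0
```

```bash
python3 - <<'E'
from h import *
s=observe();print(s["position"],np.round(s["force"],1))
a=get_image("scene");b=cv2.imread("pics/scene0.png")
cv2.imwrite("pics/c5.png",cv2.resize(np.hstack([b[190:290,230:330],a[190:290,230:330,::-1]]),None,fx=4,fy=4,interpolation=cv2.INTER_CUBIC))
for r in silhouettes("handle","scene")[:2]:print(r["p"],r["pixel"],cv2.boundingRect(r["mask"].astype(np.uint8)))
E
```

```text
[ 0.5508081  -0.07707829  0.13820039] [-0.4 -0.1 -1.1]
0.63 [265.2, 266.4] (191, 222, 135, 94)
0.5 [270.7, 230.7] (272, 223, 10, 17)
```

View pics/c5.png

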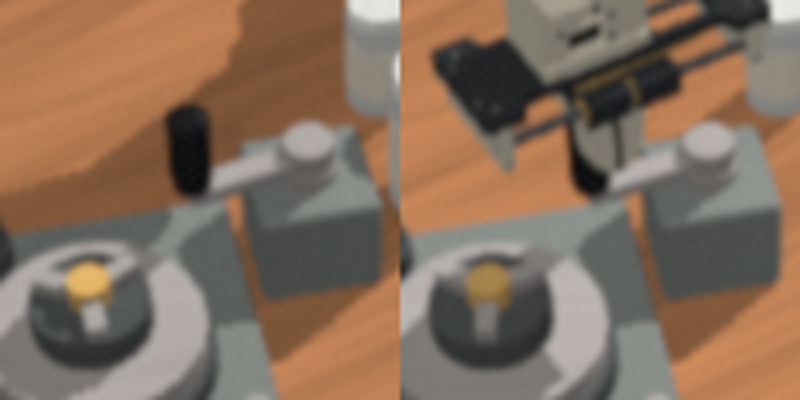

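The handle foot is back where it began: crop (192,190) at the start against (592−400,188) now. I'll back off, rise and go to the lever.

Call:
{"method": "jog_arm", "body": {
  "motion": [
    [[-0.008, 0, 0, 0, 0, 0, 1], [-0.016, 0, 0, 0, 0, 0, 1], [-0.018, 0, -0.03, 0, 0, 0, 1], [-0.018, 0, -0.06, 0, 0, 0, 1], [-0.018, -0.02, -0.075, 0, 0, 0, 1], [-0.018, -0.06, -0.075, 0, 0, 0, 1], [0.02, -0.1, -0.075, 0, 0, 0, 1], [0.04, -0.14, -0.075, 0, 0, 0, 1], [0.058, -0.18, -0.075, 0, 0, 0, 1], [0.058, -0.206, -0.075, 0, 0, 0, 1]]
  ]
}}

```text
clock: 19.85
position: [0.494, -0.2805, 0.2131]
ee_rot: [-0.004, -3.141, -0.001]
force: [1.1, -0.3, -0.7]
width: 0.008
gripper_force: 0.0
```

```bash
python3 d.py .492 -.283 .2 90; python3 - <<'E'
from h import *
print("hammer head",[np.round(px2w("top",u,.03),3) for u in((455,270),(485,256))],"ball now")
im=get_image("scene")
for q in("lock","handle","tin"):
  for r in silhouettes(q,"scene")[:2]:print(q,r["p"],np.round(r["pixel"],1),cv2.boundingRect(r["mask"].astype(np.uint8)))
print(w2px("scene",[[.457,-.283,.06],[.386,-.254,.06]]))
E
```

```text
19.85 [ 0.494  -0.2805  0.2131] yaw 89.84 j [ 0.3   0.35  0.17  1.74 -0.07  1.05  2.06] F [ 1.1 -0.3 -0.7]
[0.0019, -0.0025, 0.0131, 0.0005, -0.0007, -0.0028]
hammer head [array([ 0.456, -0.34 ,  0.03 ]), array([ 0.488, -0.42 ,  0.03 ])] ball now
lock 0.51 [212.3 253.9] (190, 242, 40, 24)
handle 0.64 [279.2 227.3] (272, 217, 11, 22)
handle 0.57 [265.7 266. ] (190, 216, 135, 101)
tin 0.88 [326.3 203.7] (316, 185, 18, 34)
tin 0.74 [383.4 206.4] (370, 184, 24, 44)
[[194.67759914 260.83477668]
 [193.83170515 239.30861353]]
```

Call:
{"method": "jog_arm", "body": {
  "motion": [
    [[0, 0, 0.035, 0, 0, 0, 1], [0, 0, 0.07, 0, 0, 0, 1], [0, 0, 0.105, 0, 0, 0, 1], [0, 0, 0.135, 0, 0, 0, 1], [0, 0, 0.15, 0, 0, 0, 1], [0, 0, 0.156, 0, 0, 0, 1], [0, 0, 0.156, 0, 0, 0, 1]]
  ]
}}

```text
clock: 20.63
position: [0.4956, -0.2776, 0.0554]
ee_rot: [-0.002, -3.139, -0.003]
force: [0.6, -0.5, -0.1]
width: 0.005
gripper_force: 0.0
```

Call:
{"method": "jog_arm", "body": {
  "motion": [
    [[0.008, -0.001, 0, 0, 0, 0, 1], [0.016, -0.001, 0, 0, 0, 0, 1], [0.0225, -0.003, 0, 0, 0, 0, 1], [0.029, -0.0045, 0, 0, 0, 0, 1], [0.0355, -0.005, 0, 0, 0, 0, 1], [0.042, -0.0055, 0, 0, 0, 0, 1], [0.0485, -0.005, 0, 0, 0, 0, 1], [0.055, -0.0045, 0, 0, 0, 0, 1], [0.0615, -0.0035, 0, 0, 0, 0, 1], [0.068, -0.0025, 0, 0, 0, 0, 1]]
  ]
}}

```text
clock: 21.47
position: [0.4267, -0.2816, 0.057]
ee_rot: [0.006, 3.141, 0.0]
force: [3.0, 1.2, 0.7]
width: 0.005
gripper_force: 1.3
```

Call:
{"method": "jog_arm", "body": {
  "motion": [
    [[0.004, 0.0015, 0, 0, 0, 0, 1], [0.008, 0.003, 0, 0, 0, 0, 1], [0.01, 0.004, 0, 0, 0, 0, 1], [0.01, 0.004, 0, 0, 0, 0, 1]]
  ]
}}

```text
clock: 21.8
position: [0.4167, -0.2775, 0.0569]
ee_rot: [-0.006, -3.141, -0.0]
force: [1.3, -0.3, 0.8]
width: 0.008
gripper_force: 0.5
```

```bash
python3 - <<'E'
from h import *
s=observe();print(s["clock"],s["position"],np.round(s["force"],1))
a=get_image("scene")
cv2.imwrite("pics/l1.png",cv2.resize(a[200:300,150:300,::-1],None,fx=5,fy=5,interpolation=cv2.INTER_CUBIC))
E
```

```text
21.8 [ 0.41666289 -0.27754338  0.05691156] [ 1.3 -0.3  0.8]
```

View pics/l1.png

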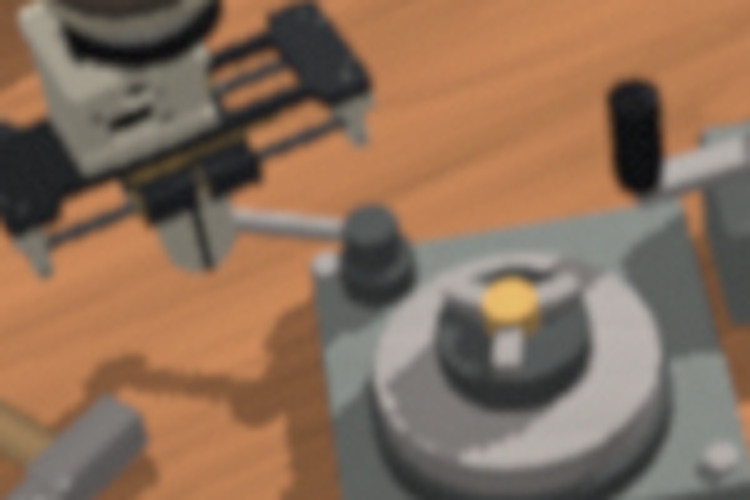

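The lever has swung most of the way: its bar emerges at crop (235,218), behind the fingers. The force is still low, so I'll push on until the stop is felt.

Call:
{"method": "jog_arm", "body": {
  "motion": [
    [[0.003, 0.0015, 0, 0, 0, 0, 1], [0.006, 0.003, 0, 0, 0, 0, 1], [0.006, 0.003, 0, 0, 0, 0, 1]]
  ]
}}

```text
clock: 22.1
position: [0.4107, -0.2744, 0.0569]
ee_rot: [-0.006, -3.141, -0.0]
force: [2.0, -0.4, 1.4]
width: 0.005
gripper_force: 0.8
```

Call:
{"method": "jog_arm", "body": {
  "motion": [
    [[0.0025, 0.0015, 0, 0, 0, 0, 1], [0.005, 0.003, 0, 0, 0, 0, 1], [0.005, 0.003, 0, 0, 0, 0, 1]]
  ]
}}

```text
clock: 22.35
position: [0.4062, -0.2716, 0.057]
ee_rot: [0.006, 3.141, -0.0]
force: [3.2, -0.4, 1.1]
width: 0.003
gripper_force: 1.2
```

```bash
python3 - <<'E'
from h import *
s=observe();print(s["position"],np.round(s["force"],1))
a=get_image("scene")
for r in silhouettes("lock","scene")[:2]:print(r["p"],np.round(r["pixel"],1),cv2.boundingRect(r["mask"].astype(np.uint8)))
m=r
pv=np.array([.45,-.198])
for L in(.7,.8,.9,1.0):
    t=-1.422-L;print(L,pv+.085*np.array([np.cos(t),np.sin(t)]),[np.round(w2px("scene",[*(pv+k*np.array([np.cos(t),np.sin(t)])),.06])[0],1) for k in(.03,.045,.085)])
# bar bright centre per column
g=a.astype(int).sum(2)
for c in range(196,216,3): col=g[225:262,c];print(c,225+int(col.argmax()),end="; ")
E
```

```text
[ 0.40615265 -0.27159088  0.05704519] [ 3.2 -0.4  1.1]
0.56 [217.5 246.6] (197, 239, 34, 16)
0.7 [ 0.40548439 -0.27041105] [array([212.4, 246. ]), array([206.6, 246.1]), array([191. , 246.3])]
0.8 [ 0.39847774 -0.26560516] [array([212.6, 245.2]), array([206.9, 244.9]), array([191.6, 244. ])]
0.9 [ 0.39198589 -0.26012377] [array([212.9, 244.4]), array([207.3, 243.6]), array([192.6, 241.6])]
1.0 [ 0.38607369 -0.25402166] [array([213.3, 243.5]), array([208. , 242.4]), array([193.8, 239.3])]
196 261; 199 239; 202 240; 205 241; 208 241; 211 242; 214 252;
```

Call:
{"method": "jog_arm", "body": {
  "motion": [
    [[0.002, 0.0015, 0, 0, 0, 0, 1], [0.004, 0.003, 0, 0, 0, 0, 1], [0.004, 0.003, 0, 0, 0, 0, 1]]
  ]
}}

```text
clock: 22.7
position: [0.4051, -0.2708, 0.058]
ee_rot: [0.007, 3.136, -0.006]
force: [9.1, -5.5, -1.3]
width: 0.003
gripper_force: 4.2
```

The stop is felt: about 10 N with no further travel. I'll back off, rise and check.

Call:
{"method": "jog_arm", "body": {
  "motion": [
    [[-0.01, -0.006, 0, 0, 0, 0, 1], [-0.02, -0.012, 0, 0, 0, 0, 1], [-0.025, -0.014, -0.03, 0, 0, 0, 1], [-0.025, -0.014, -0.07, 0, 0, 0, 1], [-0.025, -0.014, -0.11, 0, 0, 0, 1], [-0.025, -0.03, -0.15, 0, 0, 0, 1], [0, -0.06, -0.16, 0, 0, 0, 1], [0.02, -0.1, -0.16, 0, 0, 0, 1], [0.02, -0.12, -0.16, 0, 0, 0, 1], [0.02, -0.12, -0.16, 0, 0, 0, 1]]
  ]
}}

```text
clock: 23.53
position: [0.378, -0.3938, 0.2171]
ee_rot: [-0.018, -3.14, 0.004]
force: [0.3, -0.0, 0.2]
width: 0.007
gripper_force: 0.0
```

```bash
python3 - <<'E'
from h import *
s=observe();print(s["clock"],s["position"],np.round(s["force"],1))
a=get_image("top");b=get_image("scene")
cv2.imwrite("pics/f.png",cv2.resize(np.vstack([a[170:320,130:530,::-1],b[150:300,100:500,::-1]]),None,fx=1.95,fy=1.95))
E
```

```text
23.5333 [ 0.37799787 -0.39380675  0.21713289] [ 0.3 -0.   0.2]
```

View pics/f.png

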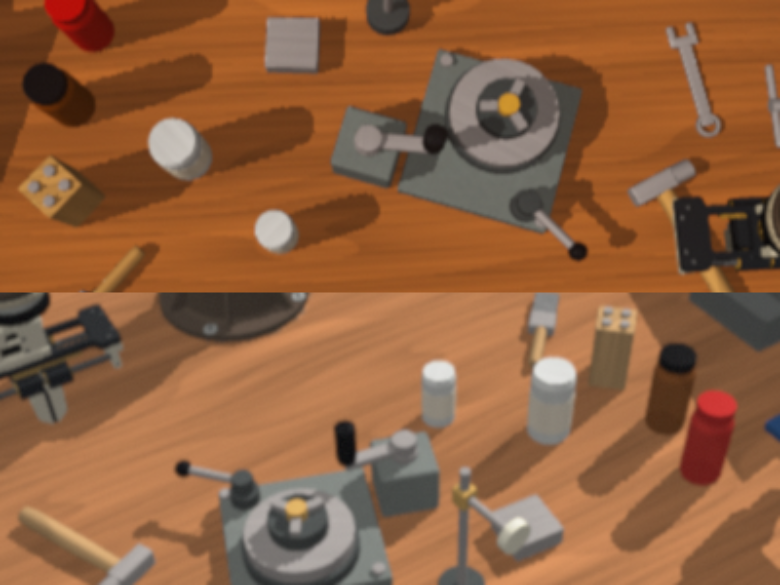

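The picture shows the handle back at full-picture (352,241) and the lever swung home with its ball at (426,299). All three containers are upright and the bystanders are in place, so I'm handing in.

```bash
python3 -c "
from h import *
w=px2w('top',(425.9,298.7),.06);print(w,-1.422-np.arctan2(w[1]+.198,w[0]-.45))
print(sign_off())"
```

```text
[ 0.38632016 -0.25349458  0.06      ] 1.0027698508552578
the job is handed in; nothing more can be done
None
```

The job is handed in, with no verdict returned: the tin stands clear of the crank, the crank made three clockwise turns and its handle is back within about 2 mm of its start, and the lever is home at about 1.0 rad.

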